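# Set a food dehydrator for drying herbs and start it

### The arm

A 6-joint arm with a two-finger parallel gripper is mounted at the origin on a cart in front of the work surface, level with it; the furniture and walls round the work are solid. World frame = base frame: x ahead of the robot, y to its left, z up, the work surface at z = 0. Lengths are in m, angles in rad, forces in N, time in s.
With the tool pointing down it reaches from about 0.35 to 0.875 m from the base axis. Payload 15.5 kg.
Tool frame: the origin (TCP) lies on the mounting face of the last link; the fingertips stand 173 mm ahead of it and the grasp point (between the pads) lies 155 mm ahead of it; z points along the fingers, y is the line along which they close (so a half turn about z gives the same grasp; the last joint's range is limited). The gripper opens to 85 mm and grips with 20 to 120 N. Pads are 22 mm wide; open, the fingers measure 114 mm over their backs; the gripper's body (76 mm by 85 mm) begins 54 mm behind the grasp point. The pads swing forward as they close: fully open they stand 13 mm farther back than shut.
Start: joints at [1.202, 0.494, 1.345, -0, 1.302, -0.096], TCP at [0.169, 0.602, 0.405] pointing down, gripper open.
Joint ranges: [-2.91, 2.91], [-0.82, 2.16], [0.22, 2.67], [-1.22, 4.37], [0.12, 2.79], [-3.08, 3.08]. Speed limits (rad/s): [1.89, 1.89, 2.57, 3.01, 3.01, 3.01].

### API

Orientations are given as a unit quaternion [w, x, y, z].
In Python, from workcell import robot, optics, ticket gives the robot as it stands.
- The arm moves only by the tool move_arm, never from a script. Its argument "moves" is a list of rows, each an object with "twist": the turn, a rotation vector about the tool's x, y, z in degrees, a list of three; "travel": the shift along the tool's x, y, z in units of 60 mm (1.0 is 60 mm), a list of three; "jaw": the finger opening in mm, from 0 to 85.4. A call has 1 to 20 rows; each row shifts and turns the commanded pose from where the row before left it, along the tool's axes as they then stand; what a row does not reach is not made up. A row lasts 1/8 s, in which the tool goes at most 62.5 mm and 10.7 degrees, less where a joint would pass 70% of its speed; a pose out of reach is approached as far as the arm can. A call is refused whole if a number of a shift passes 1 or a number of a turn 10.7, either way. A call with a gripper value outside its range is refused whole. The fingers move at their own pace and stop on an object; "squeeze" is the grip in N (left out, the last holds). Time passes only in rows, so rows that do not move let the fingers close. It gives the time, the measured TCP pose, the force, the opening and the grip force at its end, in the units of the state.
- robot.get_state(): the state, without advancing time (a new reading comes with each control period).
- optics.snapshot(name): name is "scene" or "top"; returns a dict with "img" (384x512x3 uint8, blue, green, red), "fx", "fy", "cx", "cy" (pixels), "k1" (the pictures are not rectified: a ray, as slopes to the right and down, at radius r is drawn at 1 + k1 r^2 times it, then the intrinsics apply), "R" (3x3) and "t" (3): a world point X has camera coordinates R X + t. Camera axes: x right, y down, z forward; pixel columns grow to the right and rows downward; lengths in m; the calibration is good to about 2 mm. A picture is of the moment at which its call begins. There is no depth.
- ticket.finish_job(): hands the job in; it is judged then, once.
Trained networks look in the newest picture that a camera, given by its name, has taken for a name from the list of things; names that differ only in an ending like _2 or _b are one class to them, and where a whole thing is asked for, a point or a joint stands for the part that bears it (a point fixed in the world has none). Each returns a list of dicts, best first, with "score" (0 to 1); they miss things now and then, are a little off and sometimes report something else, mostly with a low value. They report only what shows in the picture. A call takes as long as a camera call.
- optics.recognise(camera, label): "rect" ([left, top, right, bottom] in pixels, round what is visible of it).
The state is a dict: "clock": time; "joint_positions": joint angles; "joint_vel": joint speeds; "joint_efforts": joint torques, N m; "tool_pos": TCP position; "tool_rot": TCP orientation; "force": force on the tool from outside, world axes, zero at the start; "moment": the same for the moment, N m; "width": finger opening in m; "gripper_force": force on a finger pad.
Only numpy, scipy, OpenCV 4.12 (cv2) and the standard library are available. Lean on these libraries where they do the work, as an engineer would, in place of code of your own. Each camera call takes 0.05 s, during which the arm holds its last target. There are 200 camera calls.

### The job

The dehydrator was last used hot with its vent shut; get it going for the herbs. Swing the vent cover fully aside so that the vent is open, turn the thermostat knob back to 40 degrees, and only then press the rocker switch on. Leave the mug and the spice jars standing where they are.

Things in the scene. Friction and masses are not known exactly. Their poses are not given: they have to be found in the camera images.
- dehydrator: White round food dehydrator (foot, three trays, head), 282 mm across, fixed. Origin: centre of its underside on the worktop, z up, x to its back (away from the robot at yaw 0), y to its left. The flat top face, 165 mm up, bears the controls: thermostat at x 0, y -76 mm; vent with cover at the left rear; rocker switch at x -86, y 0; flat fan slots behind.
- thermostat (a joint): Knob angle in rad: 0 = 30 degrees C, grows clockwise seen from above, 3.491 = 70 degrees C (end stops at both). 5 degrees are 0.4363 rad, so 40 degrees is 0.873. No clicks; light friction (0.06 N m) holds it wherever it is left. In the dehydrator's frame the pointer points 50 deg counter-clockwise from +x at 40 degrees C, straight to +x at 50.
- thermostat_grip (a point): On the axis of the black thermostat knob, half-way up its bar grip; turns with the knob: x along the bar to its pointed nose (the pointer, 29 mm from the axis, white line on top), z up. Bar 14 mm wide with parallel sides 44 mm long; its top is 13 mm above the point, its lower edge 13 mm below, where a round skirt 44 mm across begins. Nothing tall stands beside it.
- mark_40 (a point): The 40-degree mark, 36 mm from the knob's axis on the fixed 94 mm metal scale plate. The scale has nine black marks 25 deg apart, clockwise for 30 to 70 degrees C in steps of 5; 30, 50 and 70 are long, the rest short, so 40 is the short mark half-way between the first two long ones. A black band outside the marks thickens towards hot.
- vent_cover (a joint): Angle of the vent cover in rad: 0 = shut over the vent, grows as the cover turns clockwise seen from above about its pivot screw, 1.571 = fully aside, at its stop. Light friction (0.06 N m) holds it wherever it is left.
- vent_cover_knob (a point): On the axis of the small upright round black knob on the vent cover, at half its height. The knob is 16 mm across, 28 mm high; its foot, 14 mm below the point, stands on the flat grey cover (a disc 56 mm across, 3.5 mm thick). The point moves with the cover on a circle of 55 mm about the pivot.
- vent_pivot (a point): Axis of the pivot screw of the vent cover, at the upper face of the cover (180.5 mm above the worktop). The axis is vertical. Shut, the cover lies from the pivot towards the dehydrator's +x; fully aside, towards its -y.
- vent_opening (a point): Centre of the mouth of the round vent collar (inner width about 42 mm, with a grille in it), 177 mm above the worktop, under the cover while that is shut. Mind the tall dark side panel of the shelving left of the dehydrator: its front edge stands at x 0.53, y 0.20 m, from there it runs back to x 0.83, y 0.12, and shelves lead off to the left from it; come in from the front.
- power_rocker (a joint): Angle of the black rocker switch in rad: 0 = off (its left half, dehydrator +y, stands up at a slope of 0.30 rad), 0.30 = on (left half pressed level, right half stands up). It stays where it is left; about 3 N pressed down on the end of the raised half moves it.
- rocker_on_end (a point): On top of the rocker's left half, the one to press, 16 mm from the rocking axis, 8 mm from its outer end. The rocker is 24 mm wide (along dehydrator x), 48 mm long (along y). While off this point is 177 mm above the worktop and the outer end 179 mm; when on, the half is level at 172 mm, 3 mm above the bezel round it. Press beyond the middle, not across it.
- mug: White mug with a handle, 88 mm across, 95 mm high, loose, a bystander. Origin: centre of its underside.
- spice_jar_a: Glass spice jar with a dark lid, 41 mm across, 105 mm high, loose, a bystander. Origin: centre of its underside.
- spice_jar_b: Second spice jar of the same size, loose, a bystander. Origin: centre of its underside.

How it is judged:
On the way, in this order (a step that is already met when the one before it is completed fails the run):
1. with the switch still off, the vent cover is fully aside and the thermostat stands at 40 degrees (value of joint vent_cover above 1.3 rad and value of joint thermostat between 0.743 and 1.003 rad and value of joint power_rocker below 0.1 rad), for 0.2 s.
2. the rocker switch is pressed on (value of joint power_rocker above 0.22 rad), for 0.2 s.
At the end, for the whole second after the job is handed in: The vent cover is turned fully aside (more than 1.3 of 1.571 rad), the thermostat stands at 40 degrees (0.873 rad within 0.13 rad, which is 1.5 degrees C), the rocker switch is on (more than 0.22 of 0.30 rad), and the mug and both spice jars stand upright (value of joint vent_cover above 1.3 rad and value of joint thermostat between 0.743 and 1.003 rad and value of joint power_rocker above 0.22 rad and angle between each of mug, spice_jar_a, spice_jar_b's own z axis and vertical below 0.2 rad); the robot touches nothing.
It fails at once if the mug or a spice jar is shifted by more than 30 mm or tipped (distance of any of mug, spice_jar_a, spice_jar_b from where it was at the start of the episode above 0.03 m or angle between any of mug, spice_jar_a, spice_jar_b's own z axis and vertical above 0.5 rad).
It also fails if it takes over 64 s, if anything falls off the work surface, if the arm or the gripper's body presses on something with over 40 N, if the wrist force passes 120 N, or if a joint passes its speed limit or range.

## Working session

There is one attempt and no reset: what is moved stays moved. The work goes in short steps, Python scripts to look and compute and a tool call to move; the robot and the scene stay as the last step left them, time stands still between calls to the robot, and variables do not carry over. Pictures are saved under pics/ and viewed, at most 10 in all, crops included, and the job is handed in when it is done.

Besides the shell and the picture viewer there is one more tool, called after ">>>" by a JSON object that holds its "op" and its "data", one argument or row to a line. move_arm: Moves the arm, as the interface text tells. Its arguments: {"type":"object","properties":{"moves":{"type":"array"},"squeeze":{"type":"number"}},"required":["moves"]}

```bash
mkdir -p pics
cat > h.py <<'E'
import numpy as np, cv2
from workcell import robot, optics, ticket
def ray(s,u,v):
    p=np.array([(u-s["cx"])/s["fx"],(v-s["cy"])/s["fy"]]);q=p.copy()
    for _ in range(20): q=p/(1+s["k1"]*(q@q))
    R=np.array(s["R"]);return -R.T@np.array(s["t"]),R.T@np.array([*q,1])
def at(s,u,v,z):
    o,d=ray(s,u,v);return o+d*(z-o[2])/d[2]
def pix(s,X):
    c=np.array(s["R"])@X+np.array(s["t"]);q=c[:2]/c[2];q=q*(1+s["k1"]*(q@q))
    return [s["fx"]*q[0]+s["cx"],s["fy"]*q[1]+s["cy"]]
E
python3 - <<'E'
from h import *
st=robot.get_state();print(st["tool_pos"],st["tool_rot"],st["width"])
ims=[]
for n in["top","scene"]:
    s=optics.snapshot(n);ims.append(s["img"]);cv2.imwrite(f"pics/{n}0.png",s["img"])
    print(n,ray(s,256,192),s["fx"])
    for l in["dehydrator","thermostat_grip","vent_cover_knob","vent_pivot","power_rocker","rocker_on_end","mark_40","mug","spice_jar_a"]:
        print(l,[(np.round(r["rect"]).tolist(),round(r["score"],2)) for r in optics.recognise(n,l)[:3]])
E
```

```text
[0.16894983 0.60158053 0.4040834 ] [-1.48687171e-04  1.36487293e-01  9.90641622e-01 -6.10751883e-04] 0.08517030000229951
top (array([ 0.42842568, -0.19913469,  1.03211305]), array([ 0.04208742, -0.02573721, -0.99880496])) 424.50455823617386
dehydrator [([143.0, 87.0, 278.0, 220.0], 0.76)]
thermostat_grip [([231.0, 153.0, 256.0, 176.0], 0.8)]
vent_cover_knob [([163.0, 104.0, 195.0, 141.0], 0.68)]
vent_pivot [([142.0, 86.0, 275.0, 219.0], 0.91)]
power_rocker [([178.0, 181.0, 205.0, 201.0], 0.49)]
rocker_on_end [([178.0, 183.0, 204.0, 201.0], 0.76)]
mark_40 [([139.0, 87.0, 278.0, 220.0], 0.83)]
mug [([298.0, 220.0, 341.0, 277.0], 0.71)]
spice_jar_a [([328.0, 149.0, 355.0, 170.0], 0.97), ([323.0, 128.0, 347.0, 152.0], 0.75)]
scene (array([ 0.11711915, -0.76617483,  0.87187381]), array([ 0.35394104,  0.58305636, -0.73154423])) 418.1351549876378
dehydrator [([212.0, 127.0, 324.0, 239.0], 0.92)]
thermostat_grip [([266.0, 161.0, 282.0, 186.0], 0.6), ([211.0, 123.0, 324.0, 238.0], 0.38)]
vent_cover_knob [([254.0, 124.0, 291.0, 142.0], 0.6)]
vent_pivot [([210.0, 121.0, 321.0, 239.0], 0.64)]
power_rocker [([228.0, 154.0, 240.0, 169.0], 0.53)]
rocker_on_end [([227.0, 156.0, 242.0, 167.0], 0.72)]
mark_40 [([213.0, 122.0, 325.0, 240.0], 0.9), ([256.0, 124.0, 288.0, 139.0], 0.66)]
mug [([225.0, 270.0, 288.0, 320.0], 0.96)]
spice_jar_a [([329.0, 248.0, 356.0, 285.0], 0.92), ([347.0, 238.0, 366.0, 276.0], 0.56)]
```

View pics/top0.png

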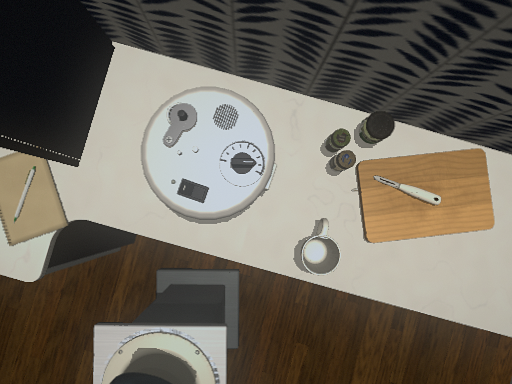

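View pics/scene0.png

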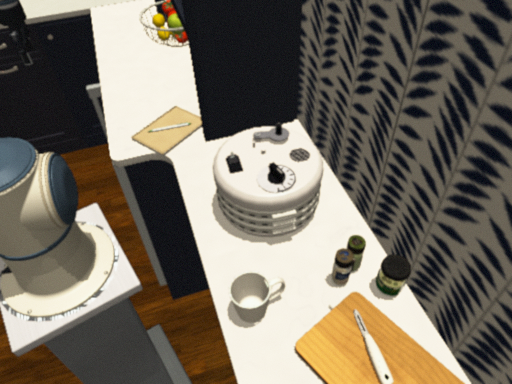

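The pictures show the dehydrator at top px (208,153), with the vent cover at (180,122), the knob at (243,162) and the rocker at (193,190). The shelving is the dark block at upper left, and the mug and jars are well to the right. Next I'll enlarge the dehydrator.

Run:
```python
from h import *
s=optics.snapshot("top")
c=s["img"][82:226,136:284];cv2.imwrite("pics/crop1.png",cv2.resize(c,None,fx=4,fy=4,interpolation=cv2.INTER_CUBIC))
for n,u,v,z in[("centre",209,153,.165),("knob",243,163,.2),("rock",193,190,.172),("piv",169,139,.18),("vknob",182,116,.2)]: print(n,at(s,u,v,z).round(3))
print(s["k1"],s["R"],s["t"])
```

```text
centre [ 0.544 -0.124  0.165]
knob [ 0.52  -0.194  0.2  ]
rock [ 0.467 -0.094  0.172]
piv [ 0.569 -0.045  0.18 ]
vknob [ 0.612 -0.073  0.2  ]
-0.032312315551314176 [[ 0.00986382 -0.99968415  0.0231151 ]
 [-0.99879717 -0.01096014 -0.04779224]
 [ 0.04803048 -0.02261588 -0.9985898 ]] [-0.2271551   0.4750548   1.00557646]
```

View pics/crop1.png

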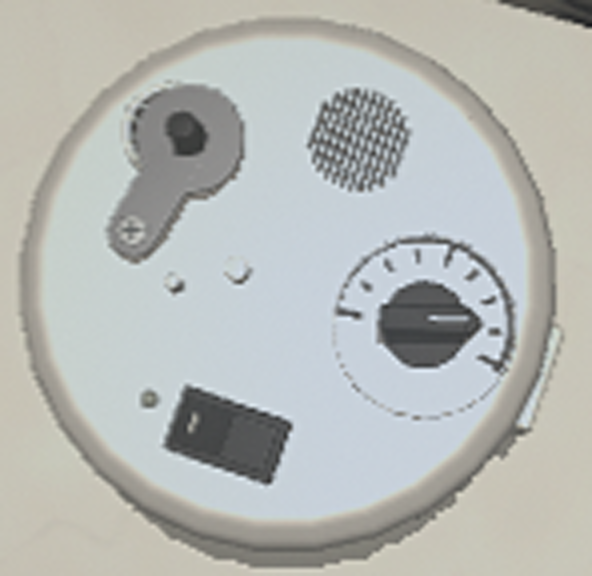

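The crop shows the cover shut, with its pivot screw at (131,230) and its knob top at (187,132). The thermostat axis is near (425,325) with its pointer past 60, at crop (480,322), and the long marks are at (348,313), (455,253) and (492,362). The rocker centre is at (228,435). I'll fit the pose from these and get a close scene crop.

Run:
```python
from h import *
from scipy.optimize import least_squares
s=optics.snapshot("top")
P=lambda x,y,z:at(s,136+(x+.5)/4-.5,82+(y+.5)/4-.5,z)
f={}
rock=np.mean([P(*c,.169) for c in[(187,386),(292,423),(270,484),(165,447)]],0)
marks=[P(348,313,.167),P(455,253,.167),P(492,362,.167)]
def m(yaw,a): return 0
pv=P(131,230,.1815)
# marks: 30 -> +100deg ccw from x,50 ->0,70->-100
def loc(p,x,y): c,n=np.cos(p[2]),np.sin(p[2]);return np.array([p[0]+c*x-n*y,p[1]+n*x+c*y])
def res(p):
    r=[loc(p,-.086,0)-rock[:2]]
    for a,M in zip((100,0,-100),marks):
        a=np.radians(a);r.append(loc(p,p[3]*np.cos(a),-.076+p[3]*np.sin(a))-M[:2])
    return np.concatenate(r)
o=least_squares(res,[.544,-.124,-.35,.038]);p=o.x
print("pose",p.round(4),np.degrees(p[2]),"res mm",(o.fun*1e3).round(1))
print("thermo",loc(p,0,-.076),"rock_on",loc(p,-.086,.016),"rock",rock)
vk=P(187,131,.2085);print("pivot",pv,"vknob top",vk,"dist",np.linalg.norm((vk-pv)[:2]),"ang",np.degrees(np.arctan2(*(vk-pv)[1::-1])))
c,n=np.cos(p[2]),np.sin(p[2])
for a in (0,.4,.8,1.2,1.571): print(a,(pv[:2]+.055*np.array([np.cos(p[2]-a),np.sin(p[2]-a)])).round(4))
nose=P(480,322,.200);t=loc(p,0,-.076);print("nose ang rel x deg",np.degrees(np.arctan2(*(nose[:2]-t)[::-1])-p[2]),np.linalg.norm(nose[:2]-t))
g=optics.snapshot("scene");cv2.imwrite("pics/crop2.png",cv2.resize(g["img"][118:243,205:330],None,fx=4.8,fy=4.8,interpolation=cv2.INTER_CUBIC))
for nme,X in[("thermo188",[*t,.188]),("thermo201",[*t,.201]),("piv",pv),("vk",vk),("rock",rock)]: print(nme,((np.array(pix(g,X))-[205,118]+.5)*4.8).round(0))
```

```text
pose [ 0.5485 -0.1206 -0.3281  0.0397] -18.79943557166105 res mm [ 0.4  0.   0.2 -0.8  0.1  1.6 -0.7 -0.9]
thermo [ 0.52402298 -0.19250377] rock_on [ 0.47225846 -0.07769769] rock [ 0.4667175  -0.09288125  0.169     ]
pivot [ 0.56882845 -0.04365716  0.1815    ] vknob top [ 0.61348607 -0.07486569  0.2085    ] dist 0.054481879096358 ang -34.94738382325119
0 [ 0.6209 -0.0614]
0.4 [ 0.6099 -0.0803]
0.8 [ 0.5924 -0.0934]
1.2 [ 0.5712 -0.0986]
1.571 [ 0.5511 -0.0957]
nose ang rel x deg -74.74793204859107 0.02681340821358059
thermo188 [345. 257.]
thermo201 [345. 237.]
piv [254.  75.]
vk [355.  35.]
rock [141. 218.]
```

View pics/crop2.png

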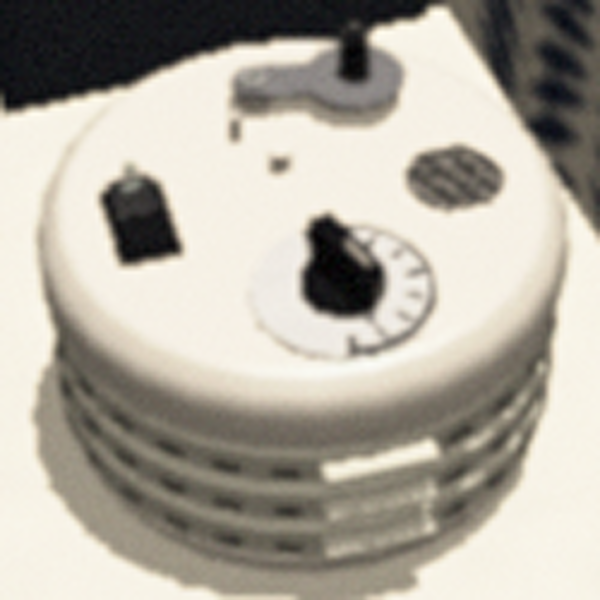

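The fit agrees to about 1.6 mm: yaw is -18.8°, the thermostat is at (0.524,-0.1925) and the rocker press point is at (0.472,-0.078). In the scene crop the vent knob top is at (352,28), near its prediction, and a sliver of collar shows, so the cover is slightly ajar. I'll write a planning helper and measure the cover disc.

```bash
cat >> h.py <<'E'
def plan(wps,start=None):
    """wps: (x,y,z,yaw_y deg,n rows); prints rounded per-row tool increments, chaining the rounded result"""
    if start is None:
        st=robot.get_state();w,x,y,z=st["tool_rot"]
        start=[*st["tool_pos"],np.degrees(np.arctan2(1-2*(x*x+z*z),2*(x*y-w*z)))]
    p=np.array(start,float);print("from",p.round(4))
    for wp in wps:
        n=wp[4];
        for k in range(n):
            d=(np.array(wp[:4])-p)/(n-k);a=np.radians(p[3]);yt=np.array([np.cos(a),np.sin(a)]);xt=np.array([-yt[1],yt[0]])
            # tool x for z down: x = y cross z
            xt=np.cross([*yt,0],[0,0,-1])[:2]
            r=np.round([xt@d[:2]/.06,yt@d[:2]/.06,-d[2]/.06],2);t=round(-d[3],1)
            p[:2]+=.06*(r[0]*xt+r[1]*yt);p[2]-=.06*r[2];p[3]-=t
            print(f'tw {t} tr {r.tolist()}')
        print("->",p.round(4))
E
python3 - <<'E'
from h import *
s=optics.snapshot("top")
P=lambda x,y,z:at(s,136+(x+.5)/4-.5,82+(y+.5)/4-.5,z)
pv=P(131,230,.1815)
print("disc",P(190,139,.1805),"knob top",P(182,127,.2085))
plan([(.25,.36,.405,74.3,6),(.38,.12,.405,74.3,7),(.45,-.07,.405,74.3,5)])
E
```

```text
disc [ 0.61570763 -0.07223569  0.1805    ] knob top [ 0.61543253 -0.07238604  0.2085    ]
from [ 0.169   0.6017  0.4047 74.3136]
tw 0.0 tr [-0.4, -0.59, -0.0]
tw 0.0 tr [-0.4, -0.58, -0.0]
tw 0.0 tr [-0.4, -0.59, -0.0]
tw 0.0 tr [-0.4, -0.58, -0.0]
tw 0.0 tr [-0.39, -0.59, -0.0]
tw 0.0 tr [-0.4, -0.58, -0.01]
-> [ 0.2501  0.3602  0.4053 74.3136]
tw 0.0 tr [-0.45, -0.47, 0.0]
tw 0.0 tr [-0.45, -0.47, 0.0]
tw 0.0 tr [-0.45, -0.47, 0.0]
tw 0.0 tr [-0.45, -0.46, 0.0]
tw 0.0 tr [-0.46, -0.47, 0.0]
tw 0.0 tr [-0.45, -0.46, 0.0]
tw 0.0 tr [-0.46, -0.47, 0.0]
-> [ 0.3802  0.1199  0.4053 74.3136]
tw 0.0 tr [-0.4, -0.55, 0.0]
tw 0.0 tr [-0.39, -0.55, 0.0]
tw 0.0 tr [-0.4, -0.54, 0.0]
tw 0.0 tr [-0.39, -0.55, 0.0]
tw 0.0 tr [-0.4, -0.54, 0.0]
-> [ 4.50300e-01 -6.99000e-02  4.05300e-01  7.43136e+01]
```

>>> {"op": "move_arm", "data": {
  "moves": [
    {"twist": [0, 0, 0], "travel": [-0.4, -0.59, 0], "jaw": 85},
    {"twist": [0, 0, 0], "travel": [-0.4, -0.58, 0], "jaw": 85},
    {"twist": [0, 0, 0], "travel": [-0.4, -0.59, 0], "jaw": 80},
    {"twist": [0, 0, 0], "travel": [-0.4, -0.58, 0], "jaw": 70},
    {"twist": [0, 0, 0], "travel": [-0.4, -0.59, 0], "jaw": 60},
    {"twist": [0, 0, 0], "travel": [-0.4, -0.58, 0], "jaw": 50},
    {"twist": [0, 0, 0], "travel": [-0.45, -0.47, 0], "jaw": 46},
    {"twist": [0, 0, 0], "travel": [-0.45, -0.47, 0], "jaw": 46},
    {"twist": [0, 0, 0], "travel": [-0.45, -0.47, 0], "jaw": 46},
    {"twist": [0, 0, 0], "travel": [-0.45, -0.46, 0], "jaw": 46},
    {"twist": [0, 0, 0], "travel": [-0.46, -0.47, 0], "jaw": 46},
    {"twist": [0, 0, 0], "travel": [-0.45, -0.46, 0], "jaw": 46},
    {"twist": [0, 0, 0], "travel": [-0.46, -0.47, 0], "jaw": 46},
    {"twist": [0, 0, 0], "travel": [-0.4, -0.55, 0], "jaw": 46},
    {"twist": [0, 0, 0], "travel": [-0.4, -0.55, 0], "jaw": 46},
    {"twist": [0, 0, 0], "travel": [-0.4, -0.54, 0], "jaw": 46},
    {"twist": [0, 0, 0], "travel": [-0.4, -0.54, 0], "jaw": 46},
    {"twist": [0, 0, 0], "travel": [0, 0, 0], "jaw": 46},
    {"twist": [0, 0, 0], "travel": [0, 0, 0], "jaw": 46}
  ]
}}

```text
clock: 3.58
tool_pos: [0.4375, -0.0319, 0.4046]
tool_rot: [-0.0, 0.137, 0.991, 0.0]
force: [0.1, 0.3, -0.3]
width: 0.0455
gripper_force: 0.0
```

Run:
```python
from h import *
print(robot.get_state()["width"])
plan([(.6155,-.0723,.405,59,5),(.6155,-.0723,.360,59,3)])
```

```text
0.04552320248862686
from [ 4.37500e-01 -3.19000e-02  4.04600e-01  7.42833e+01]
tw 3.1 tr [-0.61, 0.03, -0.0]
tw 3.0 tr [-0.6, 0.06, -0.0]
tw 3.1 tr [-0.6, 0.1, -0.0]
tw 3.0 tr [-0.6, 0.13, -0.0]
tw 3.1 tr [-0.58, 0.16, -0.01]
-> [ 0.6153 -0.072   0.4052 58.9833]
tw -0.0 tr [-0.0, -0.0, 0.25]
tw -0.0 tr [-0.0, -0.0, 0.25]
tw -0.0 tr [-0.0, -0.0, 0.25]
-> [ 0.6153 -0.072   0.3602 58.9833]
```

>>> {"op": "move_arm", "data": {
  "moves": [
    {"twist": [0, 0, 3.1], "travel": [-0.61, 0.03, 0], "jaw": 46},
    {"twist": [0, 0, 3.0], "travel": [-0.6, 0.06, 0], "jaw": 46},
    {"twist": [0, 0, 3.1], "travel": [-0.6, 0.1, 0], "jaw": 46},
    {"twist": [0, 0, 3.0], "travel": [-0.6, 0.13, 0], "jaw": 46},
    {"twist": [0, 0, 3.1], "travel": [-0.58, 0.16, 0], "jaw": 46},
    {"twist": [0, 0, 0], "travel": [0, 0, 0], "jaw": 46},
    {"twist": [0, 0, 0], "travel": [0, 0, 0.25], "jaw": 46},
    {"twist": [0, 0, 0], "travel": [0, 0, 0.25], "jaw": 46},
    {"twist": [0, 0, 0], "travel": [0, 0, 0.25], "jaw": 46},
    {"twist": [0, 0, 0], "travel": [0, 0, 0], "jaw": 46},
    {"twist": [0, 0, 0], "travel": [0, 0, 0], "jaw": 30},
    {"twist": [0, 0, 0], "travel": [0, 0, 0], "jaw": 20},
    {"twist": [0, 0, 0], "travel": [0, 0, 0], "jaw": 10},
    {"twist": [0, 0, 0], "travel": [0, 0, 0], "jaw": 10},
    {"twist": [0, 0, 0], "travel": [0, 0, 0], "jaw": 10}
  ],
  "squeeze": 20
}}

```text
clock: 5.45
tool_pos: [0.6158, -0.0723, 0.3601]
tool_rot: [0.0, 0.267, 0.964, -0.0]
force: [0.5, -0.5, 6.0]
width: 0.0149
gripper_force: 20.8
```

Run:
```python
from h import *
st=robot.get_state();print(st["width"],st["gripper_force"],st["force"])
a0=-31.5;pv=np.array([.5688,-.0437])
A=np.linspace(a0,-18.8-90,10)[1:]
plan([(*(pv+.055*np.array([np.cos(np.radians(a)),np.sin(np.radians(a))])),.360,a+90,1) for a in A])
```

```text
0.014869393297061757 20.81995815038681 [ 0.47606279 -0.45296164  6.00173285]
from [ 0.6158 -0.0723  0.3601 59.0112]
tw 9.1 tr [0.01, -0.14, 0.0]
-> [ 0.6109 -0.0791  0.3601 49.9112]
tw 8.6 tr [0.01, -0.14, 0.0]
-> [ 0.6051 -0.0852  0.3601 41.3112]
tw 8.6 tr [0.01, -0.13, 0.0]
-> [ 0.5988 -0.0899  0.3601 32.7112]
tw 8.6 tr [0.01, -0.14, 0.0]
-> [ 0.5914 -0.0939  0.3601 24.1112]
tw 8.6 tr [0.01, -0.14, 0.0]
-> [ 0.5835 -0.0968  0.3601 15.5112]
tw 8.5 tr [0.01, -0.14, 0.0]
-> [ 0.5752 -0.0985  0.3601  7.0112]
tw 8.6 tr [0.01, -0.13, 0.0]
-> [ 0.5674 -0.0988  0.3601 -1.5888]
tw 8.6 tr [0.01, -0.14, 0.0]
-> [  0.559   -0.098    0.3601 -10.1888]
tw 8.6 tr [0.01, -0.14, 0.0]
-> [  0.5509  -0.0959   0.3601 -18.7888]
```

Held (width 15 mm). There is a 6 N upward contact, so I'll lift 3 mm and sweep.

>>> {"op": "move_arm", "data": {
  "moves": [
    {"twist": [0, 0, 0], "travel": [0, 0, -0.05], "jaw": 10},
    {"twist": [0, 0, 9.0], "travel": [0.01, -0.14, 0], "jaw": 10},
    {"twist": [0, 0, 8.6], "travel": [0.01, -0.14, 0], "jaw": 10},
    {"twist": [0, 0, 8.6], "travel": [0.01, -0.13, 0], "jaw": 10},
    {"twist": [0, 0, 8.6], "travel": [0.01, -0.14, 0], "jaw": 10},
    {"twist": [0, 0, 8.6], "travel": [0.01, -0.14, 0], "jaw": 10},
    {"twist": [0, 0, 8.5], "travel": [0.01, -0.14, 0], "jaw": 10},
    {"twist": [0, 0, 8.6], "travel": [0.01, -0.13, 0], "jaw": 10},
    {"twist": [0, 0, 8.6], "travel": [0.01, -0.14, 0], "jaw": 10},
    {"twist": [0, 0, 6.0], "travel": [0.01, -0.1, 0], "jaw": 10},
    {"twist": [0, 0, 0], "travel": [0, 0, 0], "jaw": 10},
    {"twist": [0, 0, 0], "travel": [0, 0, 0], "jaw": 10}
  ]
}}

```text
clock: 6.95
tool_pos: [0.5528, -0.0963, 0.3617]
tool_rot: [-0.001, 0.799, 0.602, -0.001]
force: [-0.1, -2.0, -22.0]
width: 0.0148
gripper_force: 20.3
```

>>> {"op": "move_arm", "data": {
  "moves": [
    {"twist": [0, 0, 0], "travel": [0, 0, 0.03], "jaw": 20},
    {"twist": [0, 0, 0], "travel": [0, 0, 0], "jaw": 34},
    {"twist": [0, 0, 0], "travel": [0, 0, 0], "jaw": 34},
    {"twist": [0, 0, 0], "travel": [0, 0, -0.4], "jaw": 34},
    {"twist": [0, 0, 0], "travel": [0, 0, -0.5], "jaw": 34},
    {"twist": [0, 0, 0], "travel": [0, 0, -0.4], "jaw": 40},
    {"twist": [0, 0, 0], "travel": [0, 0, 0], "jaw": 40}
  ]
}}

```text
clock: 7.82
tool_pos: [0.5535, -0.0964, 0.4409]
tool_rot: [0.002, 0.799, 0.601, 0.001]
force: [-0.6, 0.5, -1.5]
width: 0.0402
gripper_force: 0.0
```

Run:
```python
from h import *
s=optics.snapshot("scene");print(robot.get_state()["force"])
cv2.imwrite("pics/s2.png",cv2.resize(s["img"][60:243,180:340],None,fx=3.2,fy=3.2,interpolation=cv2.INTER_CUBIC))
plan([(.524,-.1925,.425,-3.5,4),(.524,-.1925,.358,-3.5,4)])
```

```text
[-0.81760326  0.15030177 -0.23084395]
from [  0.5532  -0.0964   0.4396 -16.079 ]
tw -3.1 tr [-0.42, -0.01, 0.06]
tw -3.2 tr [-0.42, -0.03, 0.06]
tw -3.1 tr [-0.41, -0.05, 0.06]
tw -3.2 tr [-0.41, -0.07, 0.06]
-> [ 0.524  -0.1922  0.4252 -3.479 ]
tw 0.0 tr [-0.0, -0.0, 0.28]
tw 0.0 tr [-0.0, -0.0, 0.28]
tw 0.0 tr [-0.0, -0.0, 0.28]
tw 0.0 tr [-0.0, -0.0, 0.28]
-> [ 0.524  -0.1922  0.358  -3.479 ]
```

View pics/s2.png

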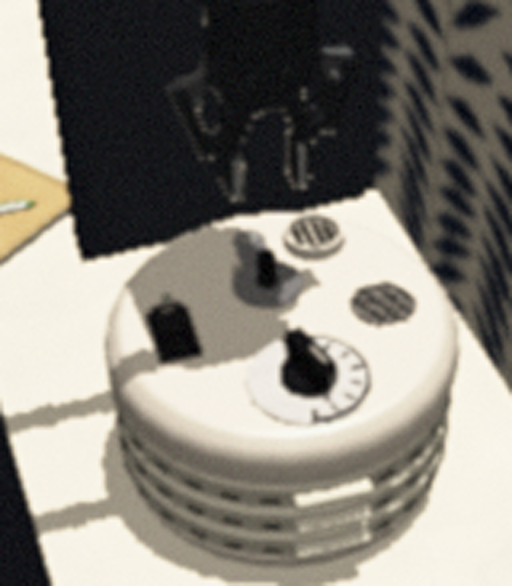

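The cover is aside: the vent is open at (315,235) and the cover knob at (265,265), about 1.54 rad from the grip position. Next the thermostat.

>>> {"op": "move_arm", "data": {
  "moves": [
    {"twist": [0, 0, -3.1], "travel": [-0.42, -0.01, 0.06], "jaw": 40},
    {"twist": [0, 0, -3.2], "travel": [-0.42, -0.03, 0.06], "jaw": 40},
    {"twist": [0, 0, -3.1], "travel": [-0.41, -0.05, 0.06], "jaw": 40},
    {"twist": [0, 0, -3.2], "travel": [-0.41, -0.07, 0.06], "jaw": 40},
    {"twist": [0, 0, 0], "travel": [0, 0, 0], "jaw": 40},
    {"twist": [0, 0, 0], "travel": [0, 0, 0.28], "jaw": 40},
    {"twist": [0, 0, 0], "travel": [0, 0, 0.28], "jaw": 40},
    {"twist": [0, 0, 0], "travel": [0, 0, 0.28], "jaw": 40},
    {"twist": [0, 0, 0], "travel": [0, 0, 0.28], "jaw": 40},
    {"twist": [0, 0, 0], "travel": [0, 0, 0], "jaw": 30},
    {"twist": [0, 0, 0], "travel": [0, 0, 0], "jaw": 20},
    {"twist": [0, 0, 0], "travel": [0, 0, 0], "jaw": 8},
    {"twist": [0, 0, 0], "travel": [0, 0, 0], "jaw": 8},
    {"twist": [0, 0, 0], "travel": [0, 0, 0], "jaw": 8}
  ],
  "squeeze": 25
}}

```text
clock: 9.62
tool_pos: [0.5243, -0.1923, 0.3579]
tool_rot: [0.001, 0.728, 0.685, 0.0]
force: [1.7, 2.3, 5.9]
width: 0.0133
gripper_force: 27.4
```

Run:
```python
from h import *
st=robot.get_state();print(st["width"],st["gripper_force"],st["force"],st["moment"],st["joint_positions"])
plan([])
```

```text
0.013326974034137745 27.388848066329956 [1.71439324 2.27634034 5.93027046] [ 0.35170234 -0.43291497  0.07841068] [-4.58534093e-01  4.51641610e-01  1.57040733e+00  2.90528796e-04
  1.11803567e+00 -3.97694809e-01]
from [ 0.5243 -0.1923  0.3579 -3.4931]
```

>>> {"op": "move_arm", "data": {
  "moves": [
    {"twist": [0, 0, 0], "travel": [0, 0, -0.02], "jaw": 8},
    {"twist": [0, 0, -10.4], "travel": [0, 0, 0], "jaw": 8},
    {"twist": [0, 0, -10.4], "travel": [0, 0, 0], "jaw": 8},
    {"twist": [0, 0, -10.4], "travel": [0, 0, 0], "jaw": 8},
    {"twist": [0, 0, -10.4], "travel": [0, 0, 0], "jaw": 8},
    {"twist": [0, 0, -10.4], "travel": [0, 0, 0], "jaw": 8},
    {"twist": [0, 0, -10.4], "travel": [0, 0, 0], "jaw": 8},
    {"twist": [0, 0, -10.4], "travel": [0, 0, 0], "jaw": 8},
    {"twist": [0, 0, -10.4], "travel": [0, 0, 0], "jaw": 8},
    {"twist": [0, 0, -10.4], "travel": [0, 0, 0], "jaw": 8},
    {"twist": [0, 0, -10.4], "travel": [0, 0, 0], "jaw": 8},
    {"twist": [0, 0, -10.4], "travel": [0, 0, 0], "jaw": 8},
    {"twist": [0, 0, -10.4], "travel": [0, 0, 0], "jaw": 8},
    {"twist": [0, 0, 0], "travel": [0, 0, 0], "jaw": 8},
    {"twist": [0, 0, 0], "travel": [0, 0, 0], "jaw": 8}
  ]
}}

```text
clock: 11.5
tool_pos: [0.5238, -0.1933, 0.3581]
tool_rot: [-0.001, -0.27, 0.963, -0.001]
force: [0.9, -11.8, -10.3]
width: 0.013
gripper_force: 26.3
```

Run:
```python
from h import *
st=robot.get_state();print(st["width"],st["moment"])
plan([])
```

```text
0.013043435409291078 [-2.0576539  -0.23440536  0.07160238]
from [  0.5238  -0.1933   0.3581 121.3046]
```

>>> {"op": "move_arm", "data": {
  "moves": [
    {"twist": [0, 0, 0], "travel": [0, 0, 0], "jaw": 16},
    {"twist": [0, 0, 0], "travel": [0, 0, 0], "jaw": 26},
    {"twist": [0, 0, 0], "travel": [0, 0, 0], "jaw": 36},
    {"twist": [0, 0, 0], "travel": [0, 0, 0], "jaw": 36},
    {"twist": [0, 0, 0], "travel": [0, 0, -0.4], "jaw": 36},
    {"twist": [0, 0, 0], "travel": [0, 0, -0.5], "jaw": 36},
    {"twist": [0, 0, 0], "travel": [0, 0, -0.5], "jaw": 36}
  ]
}}

```text
clock: 12.38
tool_pos: [0.5239, -0.1921, 0.4434]
tool_rot: [-0.0, -0.27, 0.963, 0.0]
force: [0.1, -0.1, -0.5]
width: 0.036
gripper_force: 0.0
```

Run:
```python
from h import *
plan([(.45,.03,.44,-18.8,14)])
```

```text
from [  0.5239  -0.1921   0.4434 121.3169]
tw 10.0 tr [-0.06, 0.27, 0.0]
tw 10.0 tr [-0.01, 0.28, 0.0]
tw 10.0 tr [0.03, 0.28, 0.0]
tw 10.0 tr [0.08, 0.27, 0.01]
tw 10.0 tr [0.13, 0.25, 0.0]
tw 10.0 tr [0.17, 0.22, 0.01]
tw 10.0 tr [0.2, 0.19, 0.0]
tw 10.0 tr [0.23, 0.15, 0.01]
tw 10.0 tr [0.26, 0.11, 0.0]
tw 10.0 tr [0.27, 0.06, 0.01]
tw 10.0 tr [0.28, 0.01, 0.0]
tw 10.0 tr [0.28, -0.03, 0.01]
tw 10.1 tr [0.26, -0.08, 0.0]
tw 10.0 tr [0.25, -0.13, 0.01]
-> [  0.4498   0.0301   0.4398 -18.7831]
```

>>> {"op": "move_arm", "data": {
  "moves": [
    {"twist": [0, 0, 10], "travel": [-0.06, 0.27, 0], "jaw": 36},
    {"twist": [0, 0, 10], "travel": [-0.01, 0.28, 0], "jaw": 36},
    {"twist": [0, 0, 10], "travel": [0.03, 0.28, 0], "jaw": 30},
    {"twist": [0, 0, 10], "travel": [0.08, 0.27, 0], "jaw": 20},
    {"twist": [0, 0, 10], "travel": [0.13, 0.25, 0], "jaw": 10},
    {"twist": [0, 0, 10], "travel": [0.17, 0.22, 0], "jaw": 0},
    {"twist": [0, 0, 10], "travel": [0.2, 0.19, 0], "jaw": 0},
    {"twist": [0, 0, 10], "travel": [0.23, 0.15, 0], "jaw": 0},
    {"twist": [0, 0, 10], "travel": [0.26, 0.11, 0], "jaw": 0},
    {"twist": [0, 0, 10], "travel": [0.27, 0.06, 0], "jaw": 0},
    {"twist": [0, 0, 10], "travel": [0.28, 0.01, 0], "jaw": 0},
    {"twist": [0, 0, 10], "travel": [0.28, -0.03, 0], "jaw": 0},
    {"twist": [0, 0, 10], "travel": [0.26, -0.08, 0], "jaw": 0},
    {"twist": [0, 0, 10], "travel": [0.25, -0.13, 0], "jaw": 0},
    {"twist": [0, 0, 0], "travel": [0, 0, 0], "jaw": 0}
  ]
}}

```text
clock: 14.25
tool_pos: [0.4495, 0.0306, 0.4426]
tool_rot: [-0.0, 0.812, 0.584, 0.0]
force: [0.6, -0.4, -0.3]
width: 0.0002
gripper_force: 0.0
```

Run:
```python
from h import *
s=optics.snapshot("top")
c=s["img"][82:226,136:284];cv2.imwrite("pics/crop3.png",cv2.resize(c,None,fx=4,fy=4,interpolation=cv2.INTER_CUBIC))
# tips .173 ahead: press point 19 mm from axis
c,n=np.cos(-.328),np.sin(-.328);X=np.array([.5485,-.1206])+[c*-.086-n*.019,n*-.086+c*.019];print(X,robot.get_state()["width"])
plan([(*X,.44,-18.8,3),(*X,.356,-18.8,3)])
```

```text
[ 0.47320564 -0.07490799] 0.00032536753834637477
from [  0.4498   0.0301   0.4426 -18.4122]
tw 0.1 tr [-0.51, 0.31, 0.01]
tw 0.1 tr [-0.51, 0.31, 0.02]
tw 0.2 tr [-0.52, 0.31, 0.01]
-> [  0.4734  -0.0752   0.4402 -18.8122]
tw -0.0 tr [0.0, -0.0, 0.47]
tw -0.0 tr [0.0, -0.0, 0.47]
tw -0.0 tr [0.0, -0.0, 0.46]
-> [  0.4734  -0.0752   0.3562 -18.8122]
```

View pics/crop3.png

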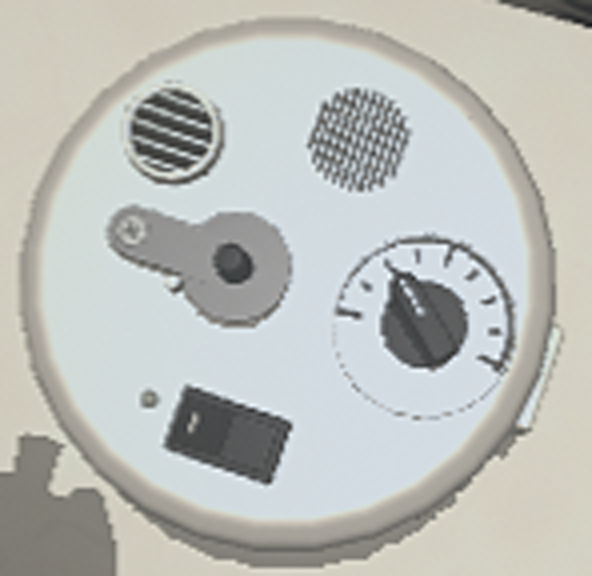

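The vent is open with the cover against its stop screw at (175,283). The pointer nose at (390,263) is on the third mark (40), and the rocker is still off. Now I'll press it.

>>> {"op": "move_arm", "data": {
  "moves": [
    {"twist": [0, 0, 0.1], "travel": [-0.51, 0.31, 0.01], "jaw": 0},
    {"twist": [0, 0, 0.1], "travel": [-0.51, 0.31, 0.02], "jaw": 0},
    {"twist": [0, 0, 0.2], "travel": [-0.52, 0.31, 0.01], "jaw": 0},
    {"twist": [0, 0, 0], "travel": [0, 0, 0], "jaw": 0},
    {"twist": [0, 0, 0], "travel": [0, 0, 0.47], "jaw": 0},
    {"twist": [0, 0, 0], "travel": [0, 0, 0.47], "jaw": 0},
    {"twist": [0, 0, 0], "travel": [0, 0, 0.46], "jaw": 0},
    {"twist": [0, 0, 0], "travel": [0, 0, 0.05], "jaw": 0},
    {"twist": [0, 0, 0], "travel": [0, 0, 0.05], "jaw": 0},
    {"twist": [0, 0, 0], "travel": [0, 0, 0.05], "jaw": 0},
    {"twist": [0, 0, 0], "travel": [0, 0, 0.05], "jaw": 0},
    {"twist": [0, 0, 0], "travel": [0, 0, 0], "jaw": 0},
    {"twist": [0, 0, 0], "travel": [0, 0, 0], "jaw": 0}
  ]
}}

```text
clock: 15.92
tool_pos: [0.4732, -0.0754, 0.3452]
tool_rot: [0.001, 0.814, 0.58, 0.001]
force: [-3.7, 2.5, 17.7]
width: -0.0002
gripper_force: 8.6
```

It bottomed at tip height 0.172 with 18 N, which matches the level position. Retreat and check.

>>> {"op": "move_arm", "data": {
  "moves": [
    {"twist": [0, 0, 0], "travel": [0, 0, -0.3], "jaw": 0},
    {"twist": [0, 0, 0], "travel": [0, 0, -0.6], "jaw": 0},
    {"twist": [0, 0, 0], "travel": [0, 0, -0.6], "jaw": 0},
    {"twist": [0, 0, 0], "travel": [0.5, -0.3, 0], "jaw": 0},
    {"twist": [0, 0, 0], "travel": [0.5, -0.3, 0], "jaw": 0},
    {"twist": [0, 0, 0], "travel": [0.5, -0.3, 0], "jaw": 0},
    {"twist": [0, 0, 0], "travel": [0, 0, 0], "jaw": 0},
    {"twist": [0, 0, 0], "travel": [0, 0, 0], "jaw": 0}
  ]
}}

```text
clock: 16.92
tool_pos: [0.4515, 0.0271, 0.4343]
tool_rot: [0.0, 0.814, 0.58, 0.0]
force: [0.4, 0.6, -0.0]
width: -0.0002
gripper_force: 0.0
```

Run:
```python
from h import *
s=optics.snapshot("top")
c=s["img"][82:226,136:284];cv2.imwrite("pics/crop4.png",cv2.resize(c,None,fx=4,fy=4,interpolation=cv2.INTER_CUBIC))
```

```text
(no output)
```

View pics/crop4.png

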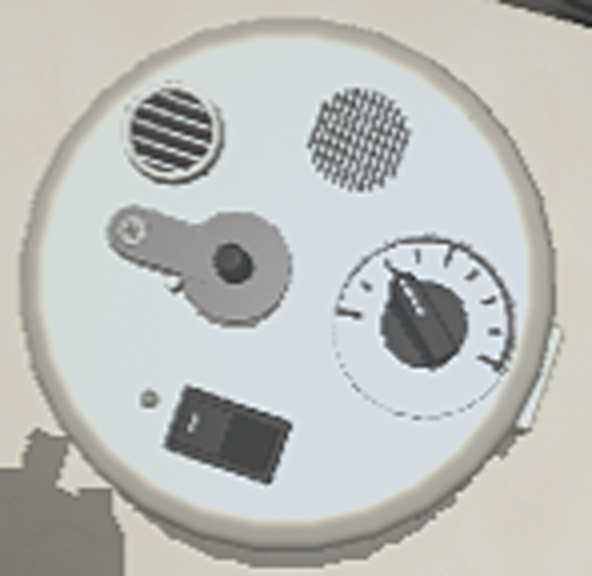

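The rocker shading has flipped: its left half at (200,425) is now lit and level, and its right half at (255,448) is dark and raised, so it is on. The cover and pointer have not moved.

```bash
python3 -c "
from h import *
print(ticket.finish_job())"
```

```text
the job is handed in; nothing more can be done
None
```

I handed the job in at about 17 s; the final picture shows the vent cover fully aside, the thermostat at 40 degrees and the rocker on (pressed last), the arm went nowhere near the mug or jars, and no verdict came back.

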